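# Gauge a tubular resistor in the bench caliper

## Task

Check the green tubular resistor in the bench caliper: slide the jaw open, then lower the green tube into the blue V-cradle, centred lengthwise, and let go only once it rests there. Slide the jaw gently closed, keeping it square to the beam, until both jaws touch the tube, then swing the red-pinned lever all the way over to its locked end. Leave the tube gauged like that, and leave everything else on the bench where it is.

Things in the scene. Friction and masses are not known exactly. Their poses are not given: they have to be found in the camera images.
- gauge: Bench caliper, fixed to the table: grey base plate, x -62..78, y -80..180 mm about the origin (on the table), 12 mm thick. Steel beam along the gauge's y axis at x = +45 mm, 12 wide, top 26 mm above the table. The jaws stand over the beam, the blue V-cradle over x = 0, so a tube can be held at its middle clear of the jaws. The sliding jaw opens towards +y. All heights are above the table.
- fixed_jaw: Fixed steel jaw at gauge x = 45 mm: 16 mm wide in x, 10 mm thick, top 60 mm high. Its origin is on the table below its contact face, which looks to gauge +y and lies at gauge y = -19 mm.
- cradle: Blue V-cradle: two 90-degree V saddles (14 mm long, 44 mm wide in y, tops 47 mm high) at x = -28 and +28 mm; bridge between them 22 mm high. A 30 mm tube in it lies along x with its axis 50 mm above the table. Origin on the table under the centre, axes as the gauge's. Floats along y (-7 to +10 mm about gauge y = 0, friction 0.25 N): the closing jaw carries cradle and tube against the fixed jaw.
- slide (a joint): Opening of the caliper, m: 0 jaws together, 0.070 fully open; starts at 0.004 to 0.022, too narrow for the tube. Grows as the sliding jaw moves along gauge +y. Sliding friction about 2.5 N, stays where left. Open to at least 0.050 to admit the tube; about 0.030 when closed on it.
- jaw_head: Sliding jaw: steel blade (16 mm in x, 9 thick, top 60 mm high), carriage (24 wide, top 28 mm high, y 2..52 mm) and orange thumb block. Origin 20 mm above the table in the blade's contact face (facing gauge -y); y along the beam. It has springy play: pushed hard or high up it tips about the gauge's x axis through its origin, 5 N m per rad, and its z axis leans.
- thumb_block (a point): Centre of the orange thumb block of the sliding jaw, 50 mm above the table, level with the axis of a tube in the cradle: block 16 mm in gauge x, 14 mm in y, from 28 to 74 mm high; centre 45 mm along +y from the jaw's contact face. Can be pinched across x from above, or pushed along y.
- lever (a joint): Lock lever on the sliding jaw, rad: 0 open (arm points along gauge +y), 1.0 at the locked end stop; starts 0 to 0.2. Grows clockwise from above: the pin moves away from the cradle side to gauge +x and then towards -y. Stiff hinge of 0.03 N m; stays where left.
- lever_pivot (a point): On the vertical axis of the lock lever, 34 mm above the table, 73 mm along +y from the sliding jaw's contact face, at gauge x = 45 mm.
- lever_pin (a point): Middle of the upright red pin on the lock lever, 50 mm above the table: diameter 10 mm, from 34 to 64 mm high, 38 mm from the pivot; the lever's arm is below it (28 to 34 mm high).
- green_tube: The green tubular power resistor with aluminium end bands: diameter 30, length 140 mm, about 0.18 kg. Origin at its middle on its axis; x along the tube. Starts lying in one of the three slots of the rack, axis 44 mm above the table.
- white_tube: White tube of the same size, in the rack; not to be moved.
- brown_tube: Brown-red tube of the same size, in the rack; not to be moved.
- rack: Wooden rack 100 (x) by 200 (y) mm, board 10 mm thick, fixed: three pairs of grey V supports, slots parallel to its x axis at y = -65, 0, +65 mm; supports at x = -34 and +34 mm (14 mm long), tops 41 mm high. Origin on the table under its centre.
- meter: Yellow multimeter lying flat, 190 x 90 x 45 mm; bystander. Origin under its centre.
- jar: White jar, diameter 60, height 90 mm; bystander. Origin under its centre.
- red_driver: Red screwdriver lying on the bench; bystander.
- blue_driver: Blue screwdriver lying on the bench; bystander.
- circuit_board: Green circuit board on a heat sink, 130 x 180 x 46 mm; bystander. Origin under its centre.
Mind the look-alikes: they are no part of the job. Leave any yellow look-alike of the green_tube alone.

How it is judged:
By the outcome, as a careful person would: the job done as asked, in the order asked, and still so for the second after the job is handed in, with the robot touching nothing.
It also fails if it takes over 72 s, if anything falls off the work surface, if the arm or the gripper's body presses on something with over 40 N, if the wrist force passes 120 N, or if a joint passes its speed limit or range.

## Robot

A 6-joint arm with a two-finger parallel gripper is mounted at the origin on the work surface. World frame = base frame: x ahead of the robot, y to its left, z up, the work surface at z = 0. Lengths are in m, angles in degrees, forces in N, time in s.
With the tool pointing down it reaches from about 0.4 to 0.825 m from the base axis. Payload 7 kg.
Tool frame: the origin (TCP) lies at the very end of the fingers, on their centre line; the grasp point (between the pads) lies 19 mm behind it; z points along the fingers, y is the line along which they close (so a half turn about z gives the same grasp; the last joint's range is limited). The gripper opens to 88 mm and grips with 3 to 60 N. Pads are 19 mm wide; open, the fingers measure 130 mm over their backs; the gripper's body (78 mm by 193 mm) begins 47 mm behind the grasp point.
Start: joints at [86.522, 20.546, 0.682, 0, -70.136, -16.507], TCP at [0.231, 0.634, 0.227] pointing down, gripper open.
Joint ranges: [-176.03, 176.03], [-82.01, 121.73], [-58.28, 71.71], [-173.87, 95.51], [-174.79, -0.11], [-173.66, 173.66]. Speed limits (degrees/s): [136.94, 136.94, 172.46, 180, 180, 180].

## Interface

Orientations are given as [roll, pitch, yaw] about the fixed x, y, z axes, in that order (R = Rz(yaw) Ry(pitch) Rx(roll)).
In Python, from plant import get_state, imaging, r, finder gives the robot as it stands.
- The arm moves only by the shell command python3 -m handwheel 'ROWS' [FORCE]. ROWS is JSON, a list of rows, each a list of 5 numbers: the closure, from 0 (fully open) to 1 (shut), then the shift along the world's x, y, z in cm, then the turn about the world's z in degrees. A call has 1 to 8 rows; each row is the pose to reach, as a shift and turn from the pose commanded when the call began; what a row does not reach only later rows make up. A row lasts 1/8 s, in which the tool goes at most 62.5 mm and 10.7 degrees, less where a joint would pass 70% of its speed; a pose out of reach is approached as far as the arm can. A call with a gripper value outside its range is refused whole. The fingers move at their own pace and stop on an object; FORCE is the grip in N (left out, the last holds). Time passes only in rows, so rows that repeat a pose let the fingers close. It gives the time, the measured TCP pose, the force, the opening and the grip force at its end, in the units of the state.
- get_state(): the state, without advancing time (a new reading comes with each control period).
- imaging.capture(name): name is "scene" or "top" or "wrist"; returns (picture, depth): 400x640x3 uint8, red, green, blue; 400x640 float32, m along the optical axis (not along the pixel's ray), 0 where there is no reading.
- imaging.get_calibration(name): a dict with "fx", "fy", "cx", "cy" (pixels), "dist" ([k1, k2, p1, p2, k3] as OpenCV has them; the pictures are not rectified), "rvec" (rotation vector, rad) and "tvec" (3), from world to camera coordinates, as OpenCV has them; the wrist camera has in their place "hand_eye" (4x4, takes a point from camera to tool coordinates, whose origin is the TCP and whose axes are the flange's). Camera axes: x right, y down, z forward; pixel columns grow to the right and rows downward; lengths in m; the calibration is good to about 2 mm. A picture is of the moment at which its call begins: read the wrist's pose just before it. get_calibration takes no time and is no camera call.
- r.close_job(): hands the job in; it is judged then, once.
Trained networks look in the newest picture that a camera, given by its name, has taken for a name from the list of things; names that differ only in an ending like _2 or _b are one class to them, and where a whole thing is asked for, a point or a joint stands for the part that bears it (a point fixed in the world has none). Each returns a list of dicts, best first, with "p" (0 to 1); they miss things now and then, are a little off and sometimes report something else, mostly with a low value. They report only what shows in the picture. A call takes as long as a camera call. They do not tell look-alikes from the thing itself.
- finder.cut_out(camera, query): "region" (400x640 bool, what is visible of it) and "pixel" ([column, row] in pixels, amid what is visible of it).
The state is a dict: "time_s": time; "joints": joint angles; "qd": joint speeds; "joint_torque": joint torques, N m; "tcp_pos": TCP position; "eef_rot": TCP orientation; "contact_force": force on the tool from outside, world axes, zero at the start; "moment": the same for the moment, N m; "gripper_width": finger opening in m; "gripper_force": force on a finger pad.
Only numpy, scipy, OpenCV 4.12 (cv2) and the standard library are available. Lean on these libraries where they do the work, as an engineer would, in place of code of your own. Each camera call takes 0.05 s, during which the arm holds its last target. There are 200 camera calls.

## Working session

There is one attempt and no reset: what is moved stays moved. The work goes in short steps, Python scripts to look and compute and a shell command to move; the robot and the scene stay as the last step left them, time stands still between calls to the robot, and variables do not carry over. Pictures are saved under pics/ and viewed, at most 10 in all, crops included, and the job is handed in when it is done.

```bash
ls; mkdir -p pics; cat > h.py <<'E'
import numpy as np, cv2
from plant import get_state, imaging, r, finder
from scipy.spatial.transform import Rotation as Ro
def ext(name, st=None):
    c=imaging.get_calibration(name)
    K=np.array([[c["fx"],0,c["cx"]],[0,c["fy"],c["cy"]],[0,0,1.]]);d=np.array(c["dist"],float)
    if "rvec" in c:
        R=cv2.Rodrigues(np.array(c["rvec"],float))[0];t=np.array(c["tvec"],float).ravel()
        return K,d,R.T,-R.T@t
    H=np.array(c["hand_eye"]);Rt=Ro.from_euler('xyz',st["eef_rot"],degrees=True).as_matrix()
    return K,d,Rt@H[:3,:3],Rt@H[:3,3]+np.array(st["tcp_pos"])
def cloud(name,depth,st=None):
    K,d,R,t=ext(name,st);h,w=depth.shape
    u,v=np.meshgrid(np.arange(w),np.arange(h))
    p=cv2.undistortPoints(np.stack([u,v],-1).reshape(-1,1,2).astype(np.float64),K,d).reshape(h,w,2)
    P=np.dstack([p,np.ones((h,w))])*depth[...,None]
    return P@R.T+t
def proj(name,P,st=None):
    K,d,R,t=ext(name,st)
    q=(np.atleast_2d(P)-t)@R
    return cv2.projectPoints(q,np.zeros(3),np.zeros(3),K,d)[0].reshape(-1,2)
def snap(name):
    st=get_state();im,de=imaging.capture(name);return st,im,de,cloud(name,de,st)
def save(im,f,s=1,box=None):
    if box: im=im[box[1]:box[3],box[0]:box[2]]
    im=cv2.resize(im,None,fx=s,fy=s,interpolation=cv2.INTER_CUBIC) if s!=1 else im
    cv2.imwrite('pics/'+f,im[...,::-1])
E
python3 - <<'E'
from h import *
print(get_state())
for n in("top","scene"):
    st,im,de,C=snap(n);save(im,n+'1.png');np.savez(n+'1.npz',im=im,C=C)
    for q in("gauge","cradle","fixed_jaw","jaw_head","thumb_block","lever","lever_pin","green_tube","white_tube","brown_tube","rack"):
        for o in finder.cut_out(n,q):
            m=o["region"]&(C[...,2]>-.05);P=C[m]
            print(n,q,round(o["p"],2),np.round(o["pixel"]),m.sum(),np.round(np.median(P,0),3) if len(P) else'')
E
```

```text
pics
{'time_s': 0.0, 'joints': array([ 8.65216600e+01,  2.05917091e+01,  6.33604343e-01, -2.23964885e-02,
       -7.01352520e+01, -1.65054787e+01]), 'qd': array([ 0.06011245,  0.005439  , -0.02653929,  0.00878591, -0.11995381,
        0.0553008 ]), 'joint_torque': array([ 1.34705337e-03, -5.82720566e+01,  2.93057781e+01,  6.99706122e+00,
        7.29577179e-03, -1.50381425e-04]), 'tcp_pos': array([0.23054413, 0.63388256, 0.22561115]), 'eef_rot': array([ 1.79904508e+02, -6.33974128e-03, -1.99914410e+01]), 'contact_force': array([-0.20230961, -0.15278137, -0.15428036]), 'moment': array([ 0.04055141, -0.01763693,  0.03495495]), 'gripper_force': 0.0, 'gripper_width': 0.0882198451149563}
top gauge 0.88 [258. 246.] 4536 [0.452 0.126 0.012]
top gauge 0.38 [284. 225.] 107 [0.51  0.051 0.033]
top cradle 0.69 [280. 240.] 310 [0.46  0.073 0.031]
top fixed_jaw 0.6 [283. 225.] 92 [0.508 0.051 0.033]
top jaw_head 0.65 [262. 229.] 177 [0.494 0.117 0.031]
top jaw_head 0.26 [424. 217.] 588 [ 0.548 -0.321  0.056]
top thumb_block 0.56 [264. 227.] 181 [0.494 0.115 0.031]
top lever 0.46 [242. 234.] 99 [0
[... 564 characters left out ...]
61 0.135 0.014]
scene gauge 0.24 [285. 165.] 472 [ 0.538 -0.189  0.056]
scene cradle 0.67 [375. 201.] 202 [0.449 0.073 0.032]
scene fixed_jaw 0.5 [356. 208.] 135 [0.513 0.058 0.033]
scene jaw_head 0.63 [378. 218.] 237 [0.496 0.116 0.033]
scene thumb_block 0.59 [381. 215.] 205 [0.496 0.116 0.033]
scene lever 0.66 [398. 224.] 133 [0.483 0.178 0.035]
scene lever 0.65 [263. 151.] 415 [ 0.542 -0.255  0.057]
scene lever_pin 0.61 [401. 228.] 163 [0.482 0.179 0.033]
scene green_tube 0.69 [288. 119.] 450 [ 0.363 -0.325  0.026]
scene green_tube 0.55 [261. 152.] 475 [ 0.545 -0.254  0.056]
scene brown_tube 0.95 [246. 145.] 476 [ 0.557 -0.318  0.056]
scene rack 0.97 [272. 166.] 910 [ 0.543 -0.239  0.011]
```

View pics/top1.png

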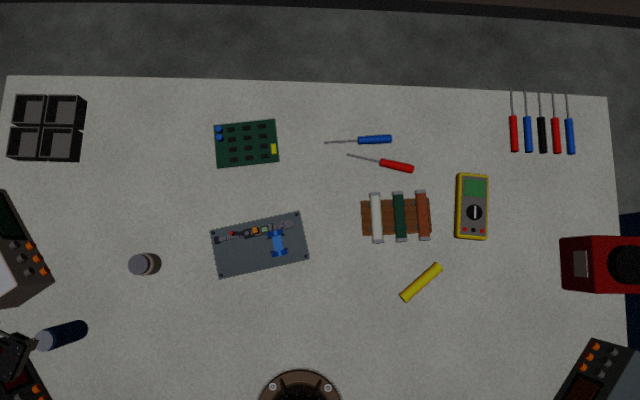

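```bash
python3 - <<'E'
from h import *
d=np.load('top1.npz');im=d['im']
a=cv2.resize(im[185:325,350:460],None,fx=3.6,fy=3.6,interpolation=cv2.INTER_CUBIC);b=cv2.resize(im[185:325,210:320],None,fx=3.6,fy=3.6,interpolation=cv2.INTER_CUBIC)
save(np.hstack([b,a]),'crop1.png')
E
```

```text
(no output)
```

View pics/crop1.png

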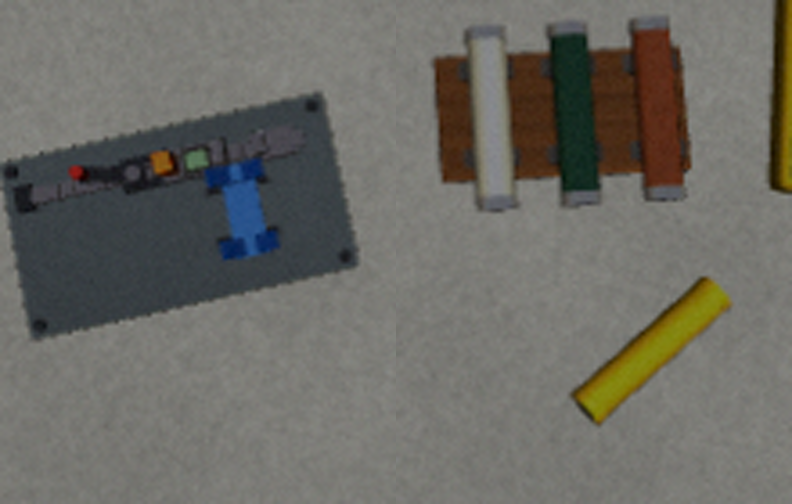

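The candidates are the green tube with silver bands in the middle rack slot at (400,217), and the yellow bandless tube lying loose at (420,283). The green one fits the description, and the crop confirms it. White (376,218), brown (423,215) and yellow stay put. The gauge is at (258,245), with its beam side away from the robot, thumb block at (255,230) and red pin at (231,233).

```bash
python3 - <<'E'
from h import *
d=np.load('top1.npz');C=d['C']
m=(C[...,2]>.006)&(C[...,2]<.1)
P=C[m];s=(P[:,0]>.33)&(P[:,0]<.6)&(P[:,1]>-.03)&(P[:,1]<.29)
q=(P[s][:,:2]*1000).astype(np.float32)
# keep biggest blob via image labels
n,l,stt,_=cv2.connectedComponentsWithStats((m&(C[...,0]>.33)&(C[...,0]<.6)&(C[...,1]>-.03)&(C[...,1]<.29)).astype(np.uint8))
k=1+np.argmax(stt[1:,4]);q=(C[l==k][:,:2]*1000).astype(np.float32)
print(cv2.minAreaRect(q))
for y0 in(-.32,-.255,-.19):
    t=(C[...,2]>.045)&(C[...,2]<.08)&(C[...,0]>.43)&(C[...,0]<.65)&(abs(C[...,1]-y0)<.025)
    print(t.sum(),cv2.minAreaRect((C[t][:,:2]*1000).astype(np.float32)),np.percentile(C[t][:,2],95))
E
```

```text
((453.4839782714844, 126.30095672607422), (140.55506896972656, 261.77490234375), 14.490605354309082)
551 ((547.1094970703125, -325.7366027832031), (141.43368530273438, 32.95109558105469), 5.137521266937256) 0.06047875367501254
525 ((541.162841796875, -259.45294189453125), (140.0069580078125, 30.05362319946289), 4.872459411621094) 0.06022202765986857
543 ((535.99072265625, -197.08627319335938), (141.59988403320312, 29.974496841430664), 4.018815994262695) 0.060917470989706436
```

```bash
python3 -m handwheel '[[0,3,-6,0,-10],[0,6,-12,0,-20],[0,9,-18,0,-30],[0,12,-24,0,-40],[0,15,-30,0,-50],[0,18,-36,0,-55.5],[0,21,-42,0,-55.5],[0,24,-48,0,-55.5]]'; python3 -m handwheel '[[0,1,-2,0,0],[0,1,-2,0,0]]'
python3 - <<'E'
from h import *
st,im,de,C=snap("wrist");save(im,'w1.png');np.savez('w1.npz',im=im,C=C)
print(st['tcp_pos'],st['eef_rot'],st['time_s'])
for q in("thumb_block","jaw_head","cradle","fixed_jaw","lever_pin","lever"):
    for o in finder.cut_out("wrist",q):
        P=C[o["region"]&(C[...,2]>-.05)]
        print(q,round(o["p"],2),np.round(o["pixel"]),len(P),np.round(np.median(P,0),3) if len(P) else'',np.round(np.percentile(P[:,2],95),3) if len(P) else '')
E
```

```text
time_s: 2.2
tcp_pos: [0.455, 0.1854, 0.2271]
eef_rot: [-179.9, 0.0, -75.5]
contact_force: [1.3, 0.6, -0.6]
gripper_width: 0.0878
gripper_force: 0.0
time_s: 2.45
tcp_pos: [0.4648, 0.1657, 0.2267]
eef_rot: [-180.0, 0.0, -75.7]
contact_force: [0.4, -0.5, -0.2]
gripper_width: 0.0876
gripper_force: 0.0
[0.46480737 0.16567454 0.22669626] [-1.79984522e+02  5.47002900e-03 -7.56552274e+01] 2.45
thumb_block 0.6 [301. 115.] 1467 [0.492 0.116 0.03 ] 0.074
thumb_block 0.16 [ 60. 106.] 21994 [0.722 0.17  0.024] 0.036
jaw_head 0.95 [307. 115.] 1454 [0.492 0.116 0.03 ] 0.074
cradle 0.64 [352.  79.] 2854 [0.455 0.073 0.032] 0.046
fixed_jaw 0.83 [302.  37.] 1017 [0.507 0.052 0.032] 0.06
lever_pin 0.63 [301. 172.] 761 [0.48  0.176 0.034] 0.064
lever 0.58 [302. 177.] 809 [0.48  0.176 0.034] 0.064
```

View pics/w1.png

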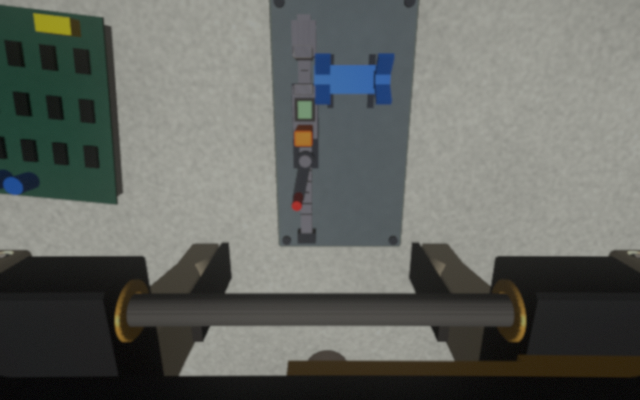

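The wrist picture shows the orange block at (303,135), the red pin at (297,205), the cradle at (352,79) and the fixed jaw near (303,37). I'll work out their positions in the gauge frame from the height bands.

```bash
cat >> h.py <<'E'
YAW=14.5;Y=np.radians(YAW);RG=np.array([[np.cos(Y),-np.sin(Y)],[np.sin(Y),np.cos(Y)]]);OG=np.array([.4583,.0759])
def g2w(p): return RG@np.array(p)+OG
E
python3 - <<'E'
from h import *
d=np.load('w1.npz');C=d['C'];im=d['im'];hsv=cv2.cvtColor(im,cv2.COLOR_RGB2HSV)
G=(C[...,:2]-OG)@RG; z=C[...,2]
pl=(z>.006)&(z<.1)&(abs(G[...,0])<.11)&(G[...,1]>-.11)&(G[...,1]<.21)
n,l,s,_=cv2.connectedComponentsWithStats(pl.astype(np.uint8));k=1+np.argmax(s[1:,4])
print('plate',cv2.minAreaRect((C[l==k][:,:2]*1000).astype(np.float32)),'z',np.median(z[pl]))
def rep(n,m):
    m=m&pl;
    if m.sum()<5: print(n,m.sum());return
    g=G[m]*1000;print(n,m.sum(),'g mid',np.round((np.percentile(g,4,axis=0)+np.percentile(g,96,axis=0))/2,1),'ext',np.round(np.ptp(g,axis=0),1),'z',np.round(np.median(z[m]),4))
rep('thumb',(z>.068)&(z<.08)); rep('pin',(z>.058)&(z<.068)&(G[...,1]>.06)); rep('fixed',(z>.055)&(z<.065)&(G[...,1]<-.012)); rep('slide blade',(z>.055)&(z<.064)&(abs(G[...,1]-.005)<.02))
h=hsv[...,0];rep('cradle',(h>100)&(h<125)&(hsv[...,1]>140)&(z>.015))
rep('cr+28',(h>100)&(h<125)&(hsv[...,1]>140)&(z>.04)&(G[...,0]>0));rep('cr-28',(h>100)&(h<125)&(hsv[...,1]>140)&(z>.04)&(G[...,0]<0))
E
```

```text
plate ((449.7099609375, 130.1985626220703), (140.9638671875, 250.793701171875), 14.299538612365723) z 0.011796614177542436
thumb 289 g mid [42.5 47. ] ext [14.9 13.6] z 0.0728
pin 94 g mid [ 49.8 112.6] ext [9.5 9.1] z 0.0633
fixed 244 g mid [ 42.3 -23.3] ext [15.4  9.4] z 0.0595
slide blade 195 g mid [42.4  7.1] ext [14.8  8.3] z 0.0593
cradle 2732 g mid [-2.5 -1.2] ext [69. 43.] z 0.0323
cr+28 334 g mid [25.1 -1.2] ext [12.9 41.8] z 0.0441
cr-28 344 g mid [-30.4  -1.2] ext [13.9 41.8] z 0.0441
```

```bash
sed -i 's/OG=np.array(.*$/OG=np.array([.4557,.0757])/' h.py; python3 -m handwheel '[[0.45,1,-2,0,0],[0.45,2.3,-3.4,-4,0],[0.45,2.3,-3.4,-8,0],[0.45,2.3,-3.4,-9,0],[0.45,2.3,-3.4,-9,0]]' 5
```

```text
time_s: 3.42
tcp_pos: [0.4874, 0.1335, 0.1368]
eef_rot: [180.0, -0.0, -75.4]
contact_force: [0.8, -0.0, 1.2]
gripper_width: 0.0492
gripper_force: 0.0
```

```bash
python3 -m handwheel '[[0.45,0,-0.1,-5,0],[0.45,0,-0.1,-9,0],[0.45,0,-0.1,-10.4,0],[0.9,0,-0.1,-10.4,0],[0.9,0,-0.1,-10.4,0],[0.9,0,-0.1,-10.4,0],[0.9,0,-0.1,-10.4,0]]' 8
```

```text
time_s: 4.3
tcp_pos: [0.4887, 0.1329, 0.0337]
eef_rot: [-179.8, 0.1, -75.5]
contact_force: [2.1, -0.5, -0.8]
gripper_width: 0.0161
gripper_force: 8.0
```

```bash
python3 -m handwheel '[[0.9,-0.1,0.4,0,0],[0.9,-0.25,0.97,0,0],[0.9,-0.4,1.55,0,0],[0.9,-0.55,2.13,0,0],[0.9,-0.7,2.71,0,0],[0.9,-0.85,3.29,0,0],[0.9,-1.0,3.87,0,0],[0.9,-1.0,3.87,0,0]]' 10; python3 -m handwheel '[[0.45,0,0,0,0],[0.45,0,0,0,0],[0.45,0,0,0,0],[0.45,0,0,5,0],[0.45,0,0,10,0],[0.45,0,-6,15,10],[0.45,0.6,-12,15,20],[0.45,1.2,-18,15,30]]'
```

```text
time_s: 5.3
tcp_pos: [0.4785, 0.1722, 0.0334]
eef_rot: [-179.8, 0.1, -75.4]
contact_force: [2.1, 3.2, 4.9]
gripper_width: 0.0161
gripper_force: 10.0
time_s: 6.3
tcp_pos: [0.4878, 0.0097, 0.1831]
eef_rot: [-179.9, -0.0, -46.5]
contact_force: [0.3, 0.9, -0.9]
gripper_width: 0.0483
gripper_force: 0.0
```

```bash
python3 -m handwheel '[[0.45,-0.2,-5,2,10],[0.45,-0.5,-10,4,20],[0.45,-0.7,-15,4,30],[0.45,-0.7,-20,4,40],[0.45,-0.7,-25,4,50],[0.45,-0.7,-25.5,4,50],[0.45,-0.7,-25.5,4,50]]'
python3 - <<'E'
from h import *
for n in("wrist","top"):
    st,im,de,C=snap(n);np.savez(n+'2.npz',im=im,C=C);save(im,n+'2.png')
    if n=="wrist": print(st['tcp_pos'],st['eef_rot'])
    hsv=cv2.cvtColor(im,cv2.COLOR_RGB2HSV)
    for y0 in(-.325,-.2595,-.197):
        t=(C[...,2]>.045)&(C[...,2]<.08)&(C[...,0]>.43)&(C[...,0]<.65)&(abs(C[...,1]-y0)<.027)
        if t.sum()>50: print(n,t.sum(),cv2.minAreaRect((C[t][:,:2]*1000).astype(np.float32)),np.percentile(C[t][:,2],95), np.median(hsv[t],0))
G=(C[...,:2]-OG)@RG; z=C[...,2]
m=(z>.066)&(z<.085)&(abs(G[...,0]-.045)<.02)&(G[...,1]<.12)&(G[...,1]>0);print('thumb g',m.sum(),np.median(G[m],0))
E
```

```text
time_s: 7.18
tcp_pos: [0.4802, -0.2442, 0.2214]
eef_rot: [-180.0, 0.1, 2.9]
contact_force: [-0.3, 0.7, -0.6]
gripper_width: 0.0481
gripper_force: 0.0
[ 0.48023358 -0.24417902  0.22143911] [-1.79971903e+02  6.98301553e-02  2.93713903e+00]
wrist 5531 ((544.3450927734375, -325.68145751953125), (139.56436157226562, 30.791847229003906), 4.363759517669678) 0.058915888461846394 [ 10. 151. 129.]
wrist 5422 ((538.0735473632812, -260.5341796875), (140.857666015625, 30.35684585571289), 4.0463151931762695) 0.05887737680684512 [73. 82. 74.]
wrist 5371 ((532.7349853515625, -196.31072998046875), (140.5279998779297, 30.058523178100586), 4.449158668518066) 0.05879933746566468 [ 33.  19. 172.]
thumb g 34 [0.04797648 0.08577566]
```

```bash
python3 -m handwheel '[[0.5,3,-0.8,-2,1.5],[0.5,5.8,-1.6,-6,1.5],[0.5,5.8,-1.6,-11,1.5],[0.5,5.8,-1.6,-12,1.5],[0.5,5.8,-1.6,-12,1.5]]'
```

```text
time_s: 7.9
tcp_pos: [0.5392, -0.2592, 0.1027]
eef_rot: [180.0, 0.0, 4.7]
contact_force: [-0.3, -0.5, 0.7]
gripper_width: 0.0436
gripper_force: 0.0
```

```bash
python3 -m handwheel '[[0.5,-0.1,-0.1,-3,0],[0.5,-0.1,-0.1,-6,0],[0.5,-0.1,-0.1,-7.5,0],[0.9,-0.1,-0.1,-7.6,0],[0.9,-0.1,-0.1,-7.6,0],[0.9,-0.1,-0.1,-7.6,0]]' 20
```

```text
time_s: 8.65
tcp_pos: [0.5387, -0.2601, 0.0275]
eef_rot: [-180.0, -0.1, 4.6]
contact_force: [0.2, 6.4, 1.5]
gripper_width: 0.0295
gripper_force: 20.0
```

```bash
python3 -m handwheel '[[0.9,0,0,4,0],[0.9,0,0,9,0],[0.9,0,2,15,0],[0.9,-1,8,17,5],[0.9,-3,14,17,10],[0.9,-5,20,17,10],[0.9,-8,26,17,10],[0.9,-11,31,17,10]]';python3 -m handwheel '[[0.9,-0.8,2,0,0],[0.9,-0.8,2,0,0],[0.9,-0.8,2,0,0]]'
python3 - <<'E'
from h import *
st,im,de,C=snap("wrist");save(im,'w3.png');np.savez('w3.npz',im=im,C=C)
print(st['tcp_pos'],st['eef_rot'],st['gripper_width'])
G=(C[...,:2]-OG)@RG;z=C[...,2];hsv=cv2.cvtColor(im,cv2.COLOR_RGB2HSV);h=hsv[...,0]
def rep(n,m):
    if m.sum()<5: print(n,m.sum());return
    g=G[m]*1000;print(n,m.sum(),'g mid',np.round((np.percentile(g,4,axis=0)+np.percentile(g,96,axis=0))/2,1),'ext',np.round(np.ptp(g,axis=0),1),'z',np.round(np.median(z[m]),4))
b=(h>100)&(h<125)&(hsv[...,1]>140)&(abs(G[...,0])<.06)&(abs(G[...,1])<.05)
rep('cradle',b&(z>.015)&(z<.06));rep('cr+28',b&(z>.04)&(z<.06)&(G[...,0]>0));rep('cr-28',b&(z>.04)&(z<.06)&(G[...,0]<0))
j=(abs(G[...,0]-.045)<.015)
rep('fixed',j&(z>.055)&(z<.065)&(G[...,1]<-.012)&(G[...,1]>-.04));rep('blade',j&(z>.055)&(z<.064)&(abs(G[...,1]-.045)<.012));rep('thumb',j&(z>.068)&(z<.08)&(G[...,1]<.11));rep('pin',(abs(G[...,0]-.053)<.02)&(z>.058)&(z<.068)&(G[...,1]>.13)&(G[...,1]<.18))
E
```

```text
time_s: 9.65
tcp_pos: [0.4291, 0.0477, 0.1973]
eef_rot: [-180.0, -0.1, 14.6]
contact_force: [1.2, 0.9, -0.8]
gripper_width: 0.0294
gripper_force: 20.0
time_s: 10.02
tcp_pos: [0.422, 0.0658, 0.1967]
eef_rot: [-180.0, -0.1, 14.7]
contact_force: [1.1, -0.2, -1.9]
gripper_width: 0.0293
gripper_force: 20.0
[0.42196241 0.06583519 0.19672958] [-1.79979113e+02 -7.03469207e-02  1.46528254e+01] 0.029307458644435975
cradle 787 g mid [28.8 -1.2] ext [12.7 42.3] z 0.0387
cr+28 342 g mid [28.4 -1.3] ext [12.3 42.3] z 0.0441
cr-28 0
fixed 270 g mid [ 45.3 -23.1] ext [15.   9.7] z 0.0593
blade 251 g mid [45.  47.1] ext [15.  9.] z 0.0592
thumb 428 g mid [45.5 87.2] ext [15.1 13.8] z 0.0729
pin 176 g mid [ 52.3 152. ] ext [ 8.8 10.2] z 0.0633
```

View pics/w3.png

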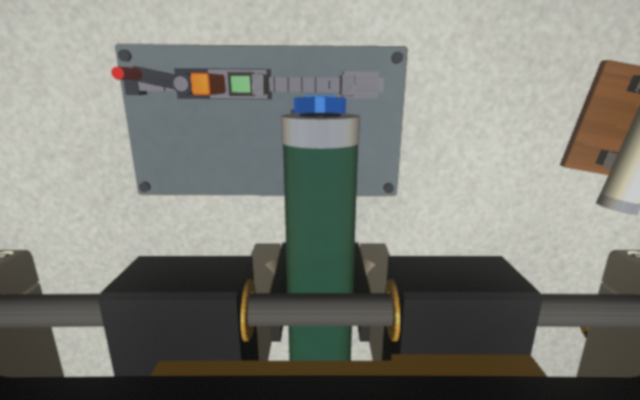

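The tube is held level at (320,200), its end just short of the blue saddle at (320,104). The jaw stands open about 61 mm, with the red pin at (118,72).

```bash
python3 -m handwheel '[[0.9,2,0.5,0,0],[0.9,3.4,0.85,-1,0],[0.9,3.4,0.85,-6,0],[0.9,3.4,0.85,-11,0],[0.9,3.4,0.85,-13,0],[0.9,3.4,0.85,-13,0]]';
```

```text
time_s: 10.82
tcp_pos: [0.4546, 0.073, 0.0639]
eef_rot: [179.9, 0.3, 14.6]
contact_force: [0.3, 1.1, -1.6]
gripper_width: 0.0293
gripper_force: 20.0
```

```bash
python3 -m handwheel '[[0.9,0.1,0.1,-0.5,0],[0.9,0.1,0.1,-1,0],[0.9,0.1,0.1,-1.6,0],[0.9,0.1,0.1,-2.2,0],[0.9,0.1,0.1,-2.6,0],[0.9,0.1,0.1,-2.8,0],[0.9,0.1,0.1,-2.9,0],[0.9,0.1,0.1,-2.9,0]]'
```

```text
time_s: 11.82
tcp_pos: [0.4568, 0.0755, 0.037]
eef_rot: [180.0, -0.0, 14.6]
contact_force: [-0.1, 0.3, -2.8]
gripper_width: 0.0292
gripper_force: 20.0
```

```bash
python3 -m handwheel '[[0.9,-0.05,-0.1,-0.1,0],[0.9,-0.05,-0.1,-0.2,0],[0.9,-0.05,-0.1,-0.2,0]]';python3 -m handwheel '[[0.9,0,0,-0.05,0],[0.9,0,0,-0.1,0],[0.9,0,0,-0.1,0]]'
```

```text
time_s: 12.2
tcp_pos: [0.4562, 0.0744, 0.035]
eef_rot: [180.0, 0.0, 14.6]
contact_force: [0.5, -0.6, -2.0]
gripper_width: 0.0295
gripper_force: 20.0
time_s: 12.58
tcp_pos: [0.4563, 0.0745, 0.034]
eef_rot: [-180.0, -0.0, 14.6]
contact_force: [0.6, 0.8, -1.7]
gripper_width: 0.0296
gripper_force: 20.0
```

```bash
python3 -m handwheel '[[0.9,0,0,-0.05,0],[0.9,0,0,-0.1,0],[0.9,0,0,-0.1,0]]';python3 -m handwheel '[[0.9,0,0,-0.05,0],[0.9,0,0,-0.1,0],[0.9,0,0,-0.1,0]]'
```

```text
time_s: 12.95
tcp_pos: [0.4564, 0.0745, 0.0334]
eef_rot: [180.0, -0.0, 14.6]
contact_force: [-1.4, 0.4, 5.2]
gripper_width: 0.0298
gripper_force: 20.0
time_s: 13.32
tcp_pos: [0.4565, 0.0744, 0.0331]
eef_rot: [180.0, -0.0, 14.7]
contact_force: [-5.6, -0.9, 16.1]
gripper_width: 0.0293
gripper_force: 20.0
```

```bash
python3 -m handwheel '[[0.9,0,0,0.05,0],[0.5,0,0,0.05,0],[0.5,0,0,0.05,0],[0.5,0,0,0.05,0],[0.5,0,0,3,0],[0.5,0,0,8,0],[0.5,0,0,13,-5],[0.5,0,0,17,-15]]';python3 -m handwheel '[[0.5,0,3,0,-10],[0.5,0.3,6,0,-20],[0.5,0.6,10,0,-30],[0.5,0.8,10,0,-40],[0.5,0.8,10,0,-50],[0.5,0.8,10,0,-60],[0.5,0.8,10,0,-70],[0.5,0.8,10,0,-75]]'
cat > m.py <<'E'
from h import *
import sys
st,im,de,C=snap("wrist");save(im,sys.argv[1]+'.png')
print(st['tcp_pos'],st['eef_rot'],st['gripper_width'],st['time_s'])
G=(C[...,:2]-OG)@RG;z=C[...,2]
def rep(n,m):
    if m.sum()<5: print(n,m.sum());return
    g=G[m]*1000;print(n,m.sum(),'g mid',np.round((np.percentile(g,4,axis=0)+np.percentile(g,96,axis=0))/2,1),'ext',np.round(np.ptp(g,axis=0),1),'z',np.round(np.percentile(z[m],[50,97]),4),cv2.minAreaRect((g).astype(np.float32))[2])
j=(abs(G[...,0]-.045)<.015)
rep('tube',(z>.052)&(z<.07)&(abs(G[...,0])<.1)&((G[...,0]<.035)|(G[...,0]>.055))&(abs(G[...,1]+.001)<.018))
rep('fixed',j&(z>.055)&(z<.0655)&(G[...,1]<-.0185)&(G[...,1]>-.04))
t=j&(z>.068)&(z<.08)&(G[...,1]<.11);rep('thumb',t);ty=np.median(G[t][:,1])if t.any() else 9
rep('blade',j&(z>.055)&(z<.064)&(abs(G[...,1]-ty+.0405)<.0055))
rep('pin',(abs(G[...,0]-.065)<.035)&(z>.058)&(z<.068)&(G[...,1]>ty+.03)&(G[...,1]<.18))
E
python3 m.py w4
```

```text
time_s: 14.32
tcp_pos: [0.4564, 0.0745, 0.2041]
eef_rot: [-180.0, -0.1, -0.6]
contact_force: [0.3, 0.3, -1.1]
gripper_width: 0.044
gripper_force: 0.0
time_s: 15.32
tcp_pos: [0.4641, 0.1744, 0.2017]
eef_rot: [180.0, -0.0, -75.6]
contact_force: [-0.0, 0.2, -0.0]
gripper_width: 0.0435
gripper_force: 0.0
[0.4640672  0.17441242 0.20172316] [ 1.79969429e+02 -9.35879991e-03 -7.55994617e+01] 0.04346790991125566 15.325
tube 6039 g mid [-0.1 -2.3] ext [140.9  29.6] z [0.0624 0.0652] 89.8752670288086
fixed 293 g mid [ 45.  -23.5] ext [15.5  9.6] z [0.0594 0.0608] 89.43293762207031
thumb 317 g mid [45.3 87.7] ext [15.2 13.6] z [0.073  0.0745] 89.90126037597656
blade 208 g mid [45.4 46.5] ext [15.   8.5] z [0.0592 0.0604] 0.10565287619829178
pin 105 g mid [ 52.7 152.8] ext [ 9.2 10.4] z [0.0632 0.0645] 23.146818161010742
```

View pics/w4.png

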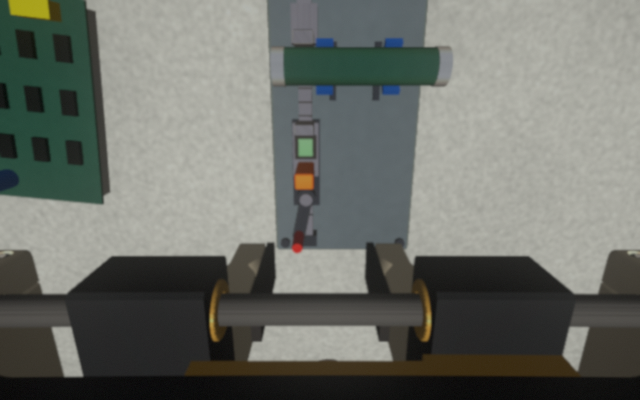

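The tube lies in the cradle at (360,66), centred at gauge x about 0 and square to the beam. Next I'll pinch the orange block at (304,180) and close the jaw.

```bash
python3 -m handwheel '[[0.48,0.7,-0.1,-5,0],[0.48,1.4,-0.2,-10,0],[0.48,1.4,-0.2,-14,0],[0.48,1.4,-0.2,-16.8,0],[0.9,1.4,-0.2,-16.8,0],[0.9,1.4,-0.2,-16.8,0],[0.9,1.4,-0.2,-16.8,0],[0.9,1.4,-0.2,-16.8,0]]' 8; python3 -m handwheel '[[0.9,0.05,-0.2,0,0],[0.9,0.15,-0.6,0,0],[0.9,0.25,-1.0,0,0],[0.9,0.35,-1.4,0,0],[0.9,0.45,-1.75,0,0],[0.9,0.55,-2.1,0,0],[0.9,0.62,-2.4,0,0],[0.9,0.67,-2.6,0,0]]'
```

```text
time_s: 16.38
tcp_pos: [0.4785, 0.1729, 0.0352]
eef_rot: [-179.9, 0.1, -75.4]
contact_force: [-1.1, 0.7, 4.9]
gripper_width: 0.0156
gripper_force: 8.0
time_s: 17.38
tcp_pos: [0.4853, 0.1467, 0.0348]
eef_rot: [-179.9, 0.0, -75.4]
contact_force: [-3.6, 2.0, 6.1]
gripper_width: 0.0156
gripper_force: 8.0
```

```bash
python3 -m handwheel '[[0.9,0.012,-0.05,0,0],[0.9,0.025,-0.1,0,0],[0.9,0.038,-0.15,0,0],[0.9,0.05,-0.19,0,0],[0.9,0.05,-0.19,0,0]]'; python3 -m handwheel '[[0.9,0.012,-0.05,0,0],[0.9,0.025,-0.1,0,0],[0.9,0.025,-0.1,0,0]]';
```

```text
time_s: 18.0
tcp_pos: [0.4857, 0.1448, 0.0347]
eef_rot: [-179.9, 0.0, -75.4]
contact_force: [-3.0, 0.8, 5.2]
gripper_width: 0.016
gripper_force: 8.0
time_s: 18.38
tcp_pos: [0.486, 0.1438, 0.0347]
eef_rot: [-179.9, 0.0, -75.4]
contact_force: [-2.5, 2.1, 6.3]
gripper_width: 0.0165
gripper_force: 8.0
```

```bash
python3 -m handwheel '[[0.9,0.012,-0.05,0,0],[0.9,0.012,-0.05,0,0]]';
```

```text
time_s: 18.62
tcp_pos: [0.4861, 0.1434, 0.0347]
eef_rot: [-179.9, 0.0, -75.3]
contact_force: [-3.0, 1.4, 5.0]
gripper_width: 0.0162
gripper_force: 8.0
```

```bash
for i in 1; do python3 -m handwheel '[[0.9,0.012,-0.05,0,0],[0.9,0.012,-0.05,0,0]]'; done; python3 -m handwheel '[[0.9,0.01,-0.03,0,0],[0.9,0.01,-0.03,0,0]]'
```

```text
time_s: 18.88
tcp_pos: [0.4862, 0.1429, 0.0347]
eef_rot: [-179.9, 0.0, -75.3]
contact_force: [-3.0, 1.5, 6.1]
gripper_width: 0.0161
gripper_force: 8.0
time_s: 19.12
tcp_pos: [0.4863, 0.1426, 0.0347]
eef_rot: [-179.9, 0.0, -75.3]
contact_force: [-2.3, 2.5, 6.1]
gripper_width: 0.016
gripper_force: 8.0
```

```bash
python3 m.py w5; python3 -m handwheel '[[0.9,0.01,-0.03,0,0],[0.9,0.01,-0.03,0,0]]'
```

```text
[0.48630393 0.14255013 0.03472941] [-1.79939670e+02  2.74278577e-02 -7.53482058e+01] 0.016032566771286696 19.125
tube 24822 g mid [ 0.5 -4.5] ext [141.8  30.2] z [0.0625 0.0649] 89.87882232666016
fixed 1292 g mid [ 45.1 -23.7] ext [15.9  9.7] z [0.0594 0.0606] 0.22073587775230408
thumb 928 g mid [45.2 54.4] ext [29.8 22.3] z [0.0721 0.0798] 1.194605827331543
blade 1532 g mid [45.1  5.5] ext [29.9 11. ] z [0.0615 0.0637] 89.99727630615234
pin 0
time_s: 19.42
tcp_pos: [0.4864, 0.1424, 0.0347]
eef_rot: [-179.9, 0.0, -75.3]
contact_force: [-3.8, 2.7, 5.7]
gripper_width: 0.0159
gripper_force: 8.0
```

```bash
python3 -m handwheel '[[0.9,0.01,-0.03,0,0],[0.9,0.01,-0.03,0,0]]'; python3 -m handwheel '[[0.9,0.01,-0.03,0,0],[0.9,0.01,-0.03,0,0]]'
```

```text
time_s: 19.68
tcp_pos: [0.4864, 0.1424, 0.0347]
eef_rot: [-179.9, 0.1, -75.4]
contact_force: [-3.2, 3.8, 6.2]
gripper_width: 0.0162
gripper_force: 8.0
time_s: 19.92
tcp_pos: [0.4864, 0.1423, 0.0347]
eef_rot: [-179.9, 0.1, -75.4]
contact_force: [-5.4, 5.5, 5.9]
gripper_width: 0.0158
gripper_force: 8.0
```

```bash
python3 -m handwheel '[[0.9,0,0,0.03,0],[0.9,0,0,0.05,0],[0.9,0,0,0.05,0]]';python3 -m handwheel '[[0.9,0,0,0.03,0],[0.9,0,0,0.05,0],[0.9,0,0,0.05,0]]'
```

```text
time_s: 20.3
tcp_pos: [0.4864, 0.1423, 0.0348]
eef_rot: [-179.9, 0.1, -75.4]
contact_force: [-3.5, 7.2, 0.3]
gripper_width: 0.0157
gripper_force: 8.0
time_s: 20.68
tcp_pos: [0.4864, 0.1422, 0.035]
eef_rot: [-179.9, 0.1, -75.4]
contact_force: [-1.7, 5.3, -1.4]
gripper_width: 0.016
gripper_force: 8.0
```

```bash
python3 -m handwheel '[[0.9,0.01,-0.03,0,0],[0.9,0.01,-0.03,0,0]]'; python3 -m handwheel '[[0.7,0,0,0,0],[0.45,0,0,0,0],[0.45,0,0,0,0],[0.45,0,0,2,0],[0.45,0,0,7,0],[0.45,-1,2,13,0],[0.45,-2,5,16.5,0],[0.45,-2,5,16.5,0]]'; python3 -m handwheel '[[0.6,0,0,0,0],[0.6,0,0,0,0]]'; python3 m.py w6
```

```text
time_s: 20.92
tcp_pos: [0.4864, 0.1422, 0.0351]
eef_rot: [-179.9, 0.1, -75.4]
contact_force: [-3.7, 7.1, -2.4]
gripper_width: 0.0159
gripper_force: 8.0
time_s: 21.92
tcp_pos: [0.4676, 0.1934, 0.2036]
eef_rot: [-179.6, 0.2, -75.2]
contact_force: [0.1, -0.4, -0.6]
gripper_width: 0.0483
gripper_force: 0.0
time_s: 22.18
tcp_pos: [0.466, 0.1902, 0.1989]
eef_rot: [179.9, -0.1, -75.4]
contact_force: [-0.5, -0.5, 0.2]
gripper_width: 0.0365
gripper_force: 0.0
[0.46595546 0.19016888 0.19886447] [ 1.79883509e+02 -5.52136511e-02 -7.54018231e+01] 0.03649484153838666 22.175
tube 6458 g mid [-0.3 -3.3] ext [140.7  30.1] z [0.0625 0.0652] 89.92486572265625
fixed 322 g mid [ 45.2 -23.2] ext [15.8  9.5] z [0.0595 0.0608] 0.255109965801239
thumb 354 g mid [45.3 55.9] ext [15.  13.2] z [0.0724 0.0738] 89.96390533447266
blade 245 g mid [45.3 15.7] ext [14.9  9.8] z [0.0593 0.0608] 0.14963756501674652
pin 111 g mid [ 52.6 120.8] ext [9.6 9.2] z [0.0633 0.0645] 1.8790611028671265
```

View pics/w6.png

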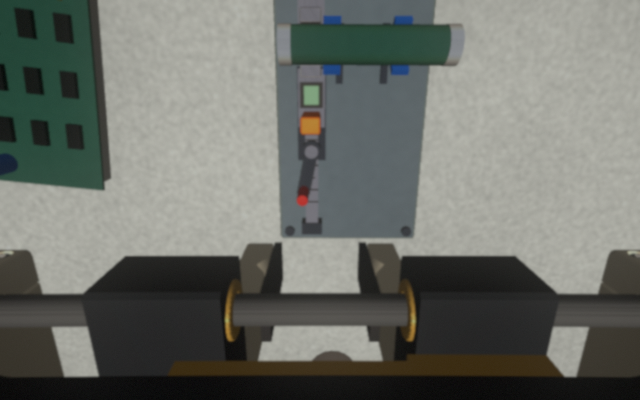

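The jaw is closed on the tube, with the tube at (370,45), the block at (311,125) and an opening of about 29–30 mm. The red pin is at (303,200), ready to be pushed.

```bash
python3 -m handwheel '[[0.65,0.5,0.8,-1,-5],[0.65,1,1.6,-3,-11],[0.65,1,1.6,-6,-11],[0.65,1,1.6,-6,-11]]'
```

```text
time_s: 22.72
tcp_pos: [0.475, 0.2054, 0.1374]
eef_rot: [179.7, -0.2, -86.4]
contact_force: [0.2, -0.8, 0.8]
gripper_width: 0.0305
gripper_force: 0.0
```

```bash
python3 -m handwheel '[[0.65,0.1,0,-5,0],[0.65,0.1,0,-9,0],[0.65,0.1,0,-9.7,0],[0.65,0.1,0,-9.7,0]]'
python3 - <<'E'
from h import *
s0=get_state();p0=np.array(s0['tcp_pos'])[:2];y0=s0['eef_rot'][2]
w=(s0['gripper_width']/2-.005);print(w)
for th in np.arange(.2,1.05,.1):
    g=np.array([.0453,.0839])+.038*np.array([np.sin(th),np.cos(th)])+(w)*np.array([np.cos(th),-np.sin(th)])
    print(round(th,2),np.round((g2w(g)-p0)*100,2),round(YAW-90-np.degrees(th)-y0,1))
E
```

```text
time_s: 23.22
tcp_pos: [0.4781, 0.2073, 0.044]
eef_rot: [-180.0, -0.0, -86.3]
contact_force: [0.3, -0.3, -0.4]
gripper_width: 0.0307
gripper_force: 0.0
0.010364761790937264
0.2 [ 0.88 -0.05] -0.6
0.3 [ 1.26 -0.16] -6.3
0.4 [ 1.62 -0.3 ] -12.1
0.5 [ 1.98 -0.47] -17.8
0.6 [ 2.31 -0.68] -23.5
0.7 [ 2.62 -0.92] -29.3
0.8 [ 2.9 -1.2] -35.0
0.9 [ 3.16 -1.5 ] -40.7
1.0 [ 3.38 -1.82] -46.5
```

```bash
python3 -m handwheel '[[0.65,0.5,0,-0.2,0],[0.65,0.9,-0.05,-0.2,-1],[0.65,1.3,-0.15,-0.2,-6],[0.65,1.6,-0.3,-0.2,-12],[0.65,2.0,-0.5,-0.2,-18],[0.65,2.3,-0.7,-0.2,-24],[0.65,2.6,-0.9,-0.2,-29],[0.65,2.9,-1.2,-0.2,-35]]'; python3 -m handwheel '[[0.65,0.15,-0.15,0,-3],[0.65,0.25,-0.3,0,-6],[0.65,0.25,-0.3,0,-6]]'; python3 -m handwheel '[[0.65,0.1,-0.15,0,-3],[0.65,0.22,-0.3,0,-6],[0.65,0.22,-0.3,0,-6]]'
```

```text
time_s: 24.22
tcp_pos: [0.5072, 0.1954, 0.0419]
eef_rot: [-180.0, 0.1, -121.6]
contact_force: [-0.9, 0.4, 0.4]
gripper_width: 0.031
gripper_force: 0.5
time_s: 24.6
tcp_pos: [0.5095, 0.1922, 0.0417]
eef_rot: [-180.0, 0.1, -127.4]
contact_force: [-0.4, 0.5, 0.3]
gripper_width: 0.0306
gripper_force: 0.0
time_s: 24.98
tcp_pos: [0.5114, 0.1891, 0.0414]
eef_rot: [-180.0, 0.0, -133.3]
contact_force: [-0.4, -0.3, 0.6]
gripper_width: 0.0307
gripper_force: 0.0
```

```bash
python3 -m handwheel '[[0.65,0.04,-0.04,0,0],[0.65,0.08,-0.07,0,0],[0.65,0.08,-0.07,0,0]]'; python3 -m handwheel '[[0.65,0.04,-0.04,0,0],[0.65,0.08,-0.07,0,0],[0.65,0.08,-0.07,0,0]]'
```

```text
time_s: 25.35
tcp_pos: [0.5119, 0.1887, 0.0411]
eef_rot: [180.0, 0.0, -133.3]
contact_force: [-0.8, 3.0, 2.2]
gripper_width: 0.0303
gripper_force: 1.6
time_s: 25.72
tcp_pos: [0.5124, 0.1881, 0.0411]
eef_rot: [180.0, 0.0, -133.4]
contact_force: [-4.9, 5.1, 4.1]
gripper_width: 0.0306
gripper_force: 3.4
```

```bash
python3 -m handwheel '[[0.65,-0.3,0.3,0,0],[0.65,-0.75,0.7,0,0],[0.65,-0.75,0.7,0,0],[0.65,-0.75,0.7,3,0],[0.65,-0.75,0.7,8,10],[0.65,-2,1,13,20],[0.65,-4,1,16.5,30],[0.65,-4.5,1,16.5,40]]';python3 -m handwheel '[[0.65,0,0,0,10],[0.65,0,0,0,18],[0.65,0,0,0,18]]'; python3 m.py w7
```

```text
time_s: 26.72
tcp_pos: [0.4683, 0.1985, 0.2094]
eef_rot: [-179.7, 0.2, -93.0]
contact_force: [-0.2, -0.9, -0.6]
gripper_width: 0.0305
gripper_force: 0.0
time_s: 27.1
tcp_pos: [0.4677, 0.1975, 0.206]
eef_rot: [-180.0, -0.0, -75.4]
contact_force: [1.0, 0.6, 0.0]
gripper_width: 0.0303
gripper_force: 0.0
[0.46768519 0.19750752 0.20603195] [-1.79998756e+02 -5.38204723e-03 -7.54193120e+01] 0.0303385161088155 27.1
tube 6322 g mid [ 0.  -3.5] ext [140.8  29.9] z [0.0625 0.0652] 89.97411346435547
fixed 298 g mid [ 45.1 -23.2] ext [15.4  9.4] z [0.0595 0.0611] 89.84269714355469
thumb 359 g mid [45.3 56.3] ext [15.3 14.1] z [0.0722 0.0736] 0.32284024357795715
blade 238 g mid [45.3 15.6] ext [15.2  8.3] z [0.0593 0.0607] 0.1841374784708023
pin 115 g mid [ 77.  103.4] ext [ 9.6 10.8] z [0.0631 0.0645] 52.86799240112305
```

View pics/w7.png

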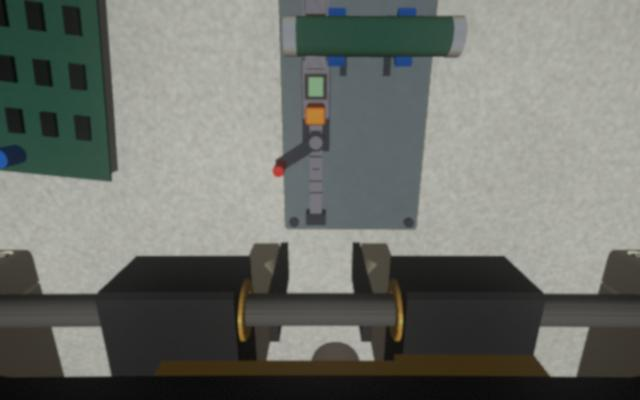

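The pin is at (278,171), about 1.0 rad, so the lever is at its stop. The tube at (375,35) sits midway between the two jaw faces and is still centred.

```bash
python3 -c "
from plant import r
print(r.close_job())"
```

```text
the job is handed in; nothing more can be done
None
```

I've handed the job in: the green tube lies centred in the cradle with the jaws closed on it (about 30 mm), and the lever is over at its locked end, measured from the camera at about 1.0 rad.

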